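# Put away the microscopy things in their trays

## Robot

A 6-joint arm with a two-finger parallel gripper is mounted at the origin on the work surface. World frame = base frame: x ahead of the robot, y to its left, z up, the work surface at z = 0. Lengths are in mm, angles in rad, forces in N, time in s.
With the tool pointing down it reaches from about 400 to 925 mm from the base axis. Payload 12.5 kg.
Tool frame: the origin (TCP) lies midway between the tips of the shut fingers; the grasp point (between the pads) lies 19 mm behind it; z points along the fingers, y is the direction in which the jaws open and shut (so a half turn about z gives the same grasp; the last joint's range is limited). The gripper opens to 95 mm and grips with 3 to 60 N. Pads are 20 mm wide; open, the fingers measure 119 mm over their backs; the gripper's body (75 mm by 180 mm) begins 59 mm behind the grasp point.
Start: joints at [-1.273, 0.491, 1.559, -0, 1.092, -0.106], TCP at [245.596, -574.743, 214.661] pointing down, gripper open.
Joint ranges: [-3.1, 3.1], [-0.84, 2.19], [0.05, 2.79], [-1.13, 4.28], [0.06, 2.93], [-2.69, 2.69]. Speed limits (rad/s): [2.22, 2.22, 2.79, 3.14, 3.14, 3.14].

## Interface

Orientations are given as [roll, pitch, yaw] about the fixed x, y, z axes, in that order (R = Rz(yaw) Ry(pitch) Rx(roll)).
In Python, from cell import * gives the robot as it stands. The module is installed in compiled form; this text tells all that it offers.
- The arm moves only by the tool carry_out, never from a script. Its argument "moves" is a list of rows, each an object of numbers: "dx", "dy", "dz": the shift along the tool's x, y, z in m; "twist": the turn about the tool's z in degrees. A call has 1 to 5 rows; each row is the pose to reach, as a shift and turn from the pose commanded when the call began, along the tool's axes at that moment; what a row does not reach only later rows make up. A row lasts 1/10 s, in which the tool goes at most 50 mm and 8.59 degrees, less where a joint would pass 70% of its speed; a pose out of reach is approached as far as the arm can. A call with a gripper value outside its range is refused whole. "grip" is the finger opening in m, from 0 to 0.0951, set as the call begins (left out, the last holds). The fingers move at their own pace and stop on an object; the grip force is fixed at half the most. Time passes only in rows, so rows that repeat a pose let the fingers close. It gives the time, the measured TCP pose, the force and the opening at its end, in the units of the state.
- state(): the state, without advancing time (a new reading comes with each control period).
- read_camera(name): name is "scene" or "top" or "wrist"; returns (picture, depth): 420x560x3 uint8, red, green, blue; 420x560 float32, mm along the optical axis (not along the pixel's ray), 0 where there is no reading.
- camera_info(name): a dict with "mtx" (3x3 intrinsics, pixels), "R" (3x3) and "t" (3): a world point X has camera coordinates R X + t. Camera axes: x right, y down, z forward; pixel columns grow to the right and rows downward; lengths in mm; the calibration is good to about 2 mm. A picture is of the moment at which its call begins: read the wrist's pose just before it. camera_info takes no time and is no camera call; for the wrist camera it gives the pose at the moment of the call.
- job_done(): hands the job in, once; it reports no verdict.
The state is a dict: "t": time; "joints": joint angles; "qvel": joint speeds; "tau": joint torques, N m; "eef_pos": TCP position; "tcp_rot": TCP orientation; "ft_force": force on the tool from outside, world axes, zero at the start; "moment": the same for the moment, N m; "opening": opening from 0.0 (shut) to 1.0 (fully open).
Only numpy, scipy, OpenCV 4.12 (cv2) and the standard library are available. Lean on these libraries where they do the work, as an engineer would, in place of code of your own. Each camera call takes 0.05 s, during which the arm holds its last target. There are 200 camera calls.

## Task

Clear up the microscopy bench: stand both objectives upright in the square tray, stand both specimen vials upright in the round dish, and lay the forceps flat and lengthways in the oblong tray, about in its middle. Set the objectives and vials down rather than dropping them, and leave the petri dish and the cover-glass box where they are.

Things in the scene. Friction and masses are not known exactly. Their poses are not given: they have to be found in the camera images.
- objective_long: Long microscope objective: steel barrel, dark knurled band near its foot, narrower nose on top. 50 mm tall; barrel 25 mm in diameter up to 38 mm above its foot (band, 10 to 16 mm up: 26 mm), then the stepped nose, 19 to 11 mm wide. 0.11 kg. Loose; stands upright on the bench at the start. Origin at the centre of its underside, z up along its axis.
- objective_short: Short microscope objective, same make: 36 mm tall; barrel 25 mm in diameter up to 24 mm above its foot (the knurled band, 10 to 16 mm up, bulges to 26 mm), then the same stepped nose. About 0.08 kg. Loose; stands upright on the bench at the start. Origin at the centre of its underside, z up along its axis.
- vial_a: Specimen vial: amber glass cylinder, 28 mm in diameter and 34 mm tall, with a white screw cap 25 mm in diameter on top; 48 mm tall in all. About 35 g. Loose; stands upright on the bench at the start. Origin at the centre of its underside, z up along its axis.
- vial_b: The other specimen vial, alike in every way. Loose; stands upright on the bench at the start. Origin at the centre of its underside, z up along its axis.
- forceps: Steel dissecting forceps lying on their side, closed, rigid: 121 mm long, 9 mm high, 30 g. Origin on the underside at mid-length, about the balance point; x runs to the pointed tips, z up. From x = -40 to +24 mm the arms are parallel, 14 mm wide across y over their outsides (hold here); then they taper to the tips at x = +61 mm. At the start x points away from the robot within 30 degrees.
- square_tray: Square shallow steel tray, 124 x 124 mm outside, 116 x 116 mm inside; floor 4 mm thick (its top at z = 4 mm), walls 4 mm thick, rim at z = 16 mm. Fixed to the bench. Origin at the centre of its underside, z up. x and y lie along its sides.
- long_tray: Oblong shallow steel instrument tray, 164 mm (along its x) by 94 mm (along its y) outside, 156 x 86 mm inside; floor top at z = 4 mm, walls 4 mm thick, rim at z = 16 mm. Fixed to the bench. Origin at the centre of its underside, z up. Its length lies about across the robot's front (within about 12 degrees).
- round_dish: Round shallow steel dish, 124 mm in diameter outside, 116 mm inside; floor top at z = 4 mm, wall 4 mm thick, rim at z = 16 mm. Fixed to the bench. Origin at the centre of its underside, z up.
- petri_dish: Covered petri dish with a dark specimen in it: flat clear disc 60 mm in diameter, 16 mm high with a white face. A bystander standing loose among the things; to be left alone. Origin at the centre of its underside.
- cover_box: Small box of cover glasses: white with a blue lid, 37 x 37 x 20 mm. A loose bystander among the things; to be left alone. Origin at the centre of its underside. (Unlisted things stand only beyond x = 0.75 m, at most 60 mm high, and more than 0.5 m to either side.)
Mind the look-alikes: they are no part of the job. Leave any red look-alike of the objective_short alone.

How it is judged:
By the outcome, as a careful person would: the job done as asked, in the order asked, and still so for the second after the job is handed in, with the robot touching nothing.
It also fails if it takes over 102 s, if anything falls off the work surface, if the arm or the gripper's body presses on something with over 40 N, if the wrist force passes 120 N, or if a joint passes its speed limit or range.

## Working session

There is one attempt and no reset: what is moved stays moved. The work goes in short steps, Python scripts to look and compute and a tool call to move; the robot and the scene stay as the last step left them, time stands still between calls to the robot, and variables do not carry over. Pictures are saved under pics/ and viewed, about 12 in all and at most 16, crops included, and the job is handed in when it is done.

Besides the shell and the picture viewer there is one more tool, called after "Call:" as a command line: name --argument value ..., lists and objects as JSON in quotes. carry_out: Moves the arm, as the interface text tells. Its arguments: {"type":"object","properties":{"moves":{"type":"array","items":{"type":"object","properties":{"dx":{"type":"number"},"dy":{"type":"number"},"dz":{"type":"number"},"twist":{"type":"number"}}}},"grip":{"type":"number"}},"required":["moves"]}

```bash
mkdir -p pics
cat > h.py <<'E'
from cell import *
import numpy as np, cv2
def grab(n,save=None):
    ci=camera_info(n); im,d=read_camera(n)
    if save: cv2.imwrite('pics/'+save,im[:,:,::-1])
    return im,d,{k:np.array(ci[k],float) for k in('mtx','R','t')}
def cloud(d,c):
    v,u=np.indices(d.shape); p=np.stack([(u-c['mtx'][0,2])/c['mtx'][0,0]*d,(v-c['mtx'][1,2])/c['mtx'][1,1]*d,d],-1)
    return (p-c['t'].reshape(3))@c['R']
def ray(u,v,z,c):
    r=c['R'].T@np.linalg.inv(c['mtx'])@np.array([u,v,1.]); o=-c['R'].T@c['t'].reshape(3)
    return o+r*(z-o[2])/r[2]
E
python3 - <<'E'
from h import *
for n in('top','scene'):
    im,d,c=grab(n,n+'1.png'); np.savez(n+'1.npz',im=im,d=d,**c)
    print(n,c['mtx'].tolist(),(-c['R'].T@c['t'].reshape(3)).round(),c['R'].round(2).tolist())
s=state();print(s)
E
```

```text
top [[509.1968386455971, 0.0, 282.06842132871293], [0.0, 509.1968386455971, 211.448144800766], [0.0, 0.0, 1.0]] [ 459.   13. 1131.] [[-0.02, -1.0, 0.02], [-1.0, 0.02, -0.06], [0.06, -0.02, -1.0]]
scene [[484.78531408704066, 0.0, 280.96786042042356], [0.0, 484.78531408704066, 211.50905127020653], [0.0, 0.0, 1.0]] [1075.  197.  833.] [[-0.33, 0.94, -0.01], [0.76, 0.26, -0.59], [-0.56, -0.2, -0.81]]
{'t': 0.1, 'joints': array([-1.27262515e+00,  4.91489174e-01,  1.55937386e+00, -5.95220387e-06,
        1.09167772e+00, -1.05629658e-01]), 'qvel': array([-0.00060048, -0.00276589, -0.00093522, -0.00075246,  0.00154174,
       -0.00164425]), 'tau': array([ 2.40718393e-03, -6.13623548e+01, -2.58605450e+01,  6.93585724e-02,
        4.70422651e-02, -4.21449636e-05]), 'eef_pos': array([ 245.51560507, -574.53883024,  214.13150276]), 'tcp_rot': array([-3.14064928e+00, -9.47111138e-05,  4.03803537e-01]), 'ft_force': array([-0.43251579,  0.18501368, -0.52913767]), 'moment': array([-0.02854245, -0.02722282, -0.01100227]), 'opening': 1.0027495790706626}
```

View pics/top1.png

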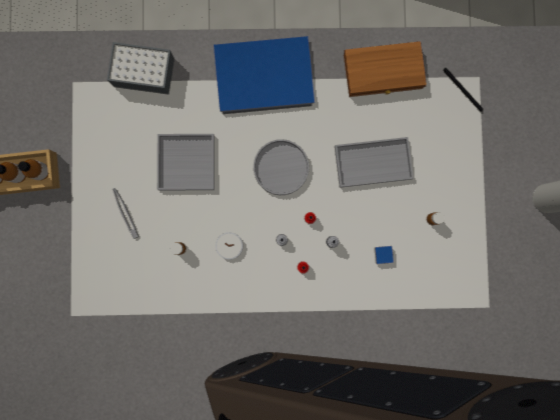

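View pics/scene1.png

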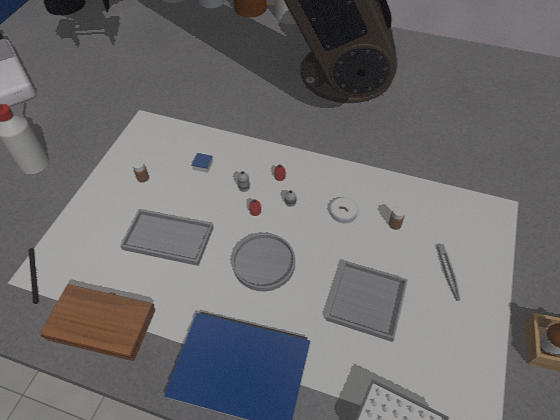

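Top view: square tray about (186,163), round dish (282,168), long tray (374,163), forceps (125,213), vials (180,248) and (434,218), grey objectives (282,240) and (333,242), red look-alikes (310,218) and (303,267), petri dish (230,246), box (384,255). The scene view agrees. Next I measure these.

```bash
cat > m.py <<'E'
from h import *
C={}
for n in('top','scene'):
    f=np.load(n+'1.npz'); c={k:f[k] for k in('mtx','R','t')}; P=cloud(f['d'],c); C[n]=(f['im'],f['d'],c,P)
im,d,c,P=C['top']
def win(n,u,v,r): 
    im,d,c,P=C[n]; return P[v-r:v+r,u-r:u+r].reshape(-1,3),im[v-r:v+r,u-r:u+r].reshape(-1,3)
tab={'vA':(180,248),'vB':(434,218),'o1':(282,240),'o2':(333,242),'r1':(310,218),'r2':(303,267),'petri':(230,246),'box':(384,255)}
for nm,(u,v) in tab.items():
    p=win('top',u,v,16)[0]; bg=np.median(p[:,2]); 
    guess=np.median(p[p[:,2]>bg+8],0)[:2] if (p[:,2]>bg+8).any() else ray(u,v,20,c)[:2]
    out=[]
    for n in C:
        Q=C[n][3].reshape(-1,3); Q=Q[(C[n][1].ravel()>0)&(np.hypot(*(Q[:,:2]-guess).T)<35)]
        if len(Q)<5: out.append((n,'none'));continue
        b=np.median(Q[Q[:,2]<8,2]) if (Q[:,2]<8).any() else 0
        T=Q[Q[:,2]>b+8]; zt=np.percentile(T[:,2],97) if len(T) else 0
        TT=T[T[:,2]>zt-5] if len(T) else T
        out.append((n,len(T),'bench',b.round(1),'ztop',round(zt,1),'topc',TT.mean(0).round(1)[:2],'mid',((T.min(0)+T.max(0))/2).round(1)[:2]))
    print(nm,*out,sep='\n   ')
hsv=cv2.cvtColor(im,cv2.COLOR_RGB2HSV); g=hsv[:,:,2]
white=(g>150)
# trays + forceps: dark, unsaturated regions on white sheet
m=((im.max(2)<185)).astype(np.uint8); m[:85]=0;m[300:]=0;m[:,:80]=0;m[:,475:]=0
cs,_=cv2.findContours(m,cv2.RETR_EXTERNAL,cv2.CHAIN_APPROX_NONE)
for k in cs:
    if cv2.contourArea(k)<40: continue
    (x,y),_,_=cv2.minAreaRect(k); z=16 if cv2.contourArea(k)>1500 else 9
    w=np.array([ray(a,b,z,c)[:2] for a,b in k[:,0]],np.float32)
    r=cv2.minAreaRect(w); print((round(x),round(y)),cv2.contourArea(k),'z',z,np.round(r[0],1),np.round(r[1],1),round(r[2],1), 'long axis',np.round(cv2.fitLine(w,cv2.DIST_L2,0,.01,.01).ravel(),2))
E
python3 m.py
```

```text
vA
   ('top', 158, 'bench', np.float64(-0.8), 'ztop', np.float64(50.5), 'topc', array([452.8, 220.2]), 'mid', array([452.8, 218.8]))
   ('scene', 259, 'bench', np.float64(1.2), 'ztop', np.float64(49.9), 'topc', array([456.1, 221.6]), 'mid', array([456.8, 221.4]))
vB
   ('top', 179, 'bench', np.float64(-0.5), 'ztop', np.float64(50.1), 'topc', array([ 506.4, -341.1]), 'mid', array([ 507.8, -339.9]))
   ('scene', 235, 'bench', np.float64(1.0), 'ztop', np.float64(49.7), 'topc', array([ 511. , -338.7]), 'mid', array([ 511.3, -339.1]))
o1
   ('top', 115, 'bench', np.float64(-0.8), 'ztop', np.float64(36.6), 'topc', array([467.1,  -4.6]), 'mid', array([467.1,  -3.4]))
   ('scene', 142, 'bench', np.float64(1.0), 'ztop', np.float64(38.7), 'topc', array([471.4,  -2.5]), 'mid', array([473.1,  -2.7]))
o2
   ('top', 125, 'bench', np.float64(-0.7), 'ztop', np.float64(50.6), 'topc', array([ 460.3, -114.2]), 'mid', array([ 460.8, -113.8]))
   ('scene', 188, 'bench', np.float64(0.8), 'ztop', np.float64(50.6), 'topc', array([ 465. , -111.9]), 'mid', array([ 464.6, -113.3]))
r1
   ('top', 116, 'bench', 
[... 452 characters left out ...]
([410.6, -47.8]), 'mid', array([411.9, -47.5]))
petri
   ('top', 540, 'bench', np.float64(-0.3), 'ztop', np.float64(18.0), 'topc', array([457. , 110.5]), 'mid', array([456.3, 109.4]))
   ('scene', 480, 'bench', np.float64(1.3), 'ztop', np.float64(18.4), 'topc', array([459.9, 111.1]), 'mid', array([459. , 110.5]))
box
   ('top', 301, 'bench', np.float64(-0.4), 'ztop', np.float64(22.2), 'topc', array([ 430.8, -227.1]), 'mid', array([ 430.3, -227.8]))
   ('scene', 259, 'bench', np.float64(0.8), 'ztop', np.float64(22.6), 'topc', array([ 434. , -225.7]), 'mid', array([ 433.4, -226. ]))
(277, 192) 84316.0 z 16 [573.2   0.7] [877.8 475.5] 89.2 long axis [2.0000e-02 1.0000e+00 5.7396e+02 2.9000e+00]
```

Run:
```python
from h import *
W={}
for n in('top','scene'):
    f=np.load(n+'1.npz'); im=f['im']; c={k:f[k] for k in('mtx','R','t')}
    g=cv2.cvtColor(im,cv2.COLOR_RGB2GRAY); sat=im.max(2).astype(int)-im.min(2)
    m=((g<150)&(sat<40)).astype(np.uint8)
    cs,_=cv2.findContours(m,cv2.RETR_LIST,cv2.CHAIN_APPROX_NONE); print(n,'gray sheet',np.median(g[g>170]))
    for k in cs:
        A=cv2.contourArea(k)
        if A<100 or A>9000: continue
        z=16 if A>1500 else 9
        w=np.array([ray(a,b,z,c)[:2] for a,b in k[:,0]],np.float32)
        if w[:,0].max()>760 or w[:,0].min()<380 : continue
        r=cv2.minAreaRect(w)
        if max(r[1])<90: continue
        print(k[:,0].mean(0).round(),A,'z',z,np.round(r[0],1),np.round(r[1],1),round(r[2],1))
        if z==9:
            t=np.deg2rad(r[2]); L=cv2.fitLine(w,cv2.DIST_L2,0,.01,.01).ravel()
            s=(w-np.array(r[0]))@L[:2]; nrm=np.array([-L[1],L[0]]); q=(w-np.array(r[0]))@nrm
            print('  line',L.round(2),'yaw',np.degrees(np.arctan2(L[1],L[0])).round(1),[(int(b),np.ptp(q[abs(s-b)<6]).round(1)) for b in range(-54,60,12) if (abs(s-b)<6).any()])
```

```text
top gray sheet 171.0
[126. 214.] 415.5 z 9 [530.  337.1] [127.7  21.4] 26.2
  line [9.1000e-01 4.2000e-01 5.2967e+02 3.3726e+02] yaw 25.1 [(-54, np.float64(15.7)), (-42, np.float64(18.5)), (-30, np.float64(18.6)), (-18, np.float64(20.4)), (-6, np.float64(21.4)), (6, np.float64(21.4)), (18, np.float64(20.4)), (30, np.float64(17.5)), (42, np.float64(14.6)), (54, np.float64(12.6))]
[283. 169.] 2728.0 z 16 [621.7  -8.9] [137.7 124.1] 36.2
[375. 164.] 3573.0 z 16 [ 629.9 -213.1] [107.5 172.8] 5.5
[188. 164.] 3652.5 z 16 [636.5 199.1] [135.8 135.6] 89.8
scene gray sheet 171.0
[366. 300.] 4679.5 z 16 [647.2 202.9] [135.4 134.2] 89.7
[448. 271.] 535.0 z 9 [535.5 340.2] [126.3  24.3] 24.6
  line [9.1000e-01 4.2000e-01 5.3593e+02 3.4063e+02] yaw 24.5 [(-54, np.float64(20.4)), (-42, np.float64(20.3)), (-30, np.float64(21.5)), (-18, np.float64(21.9)), (-6, np.float64(24.3)), (6, np.float64(23.5)), (18, np.float64(21.5)), (30, np.float64(20.7)), (42, np.float64(17.4)), (54, np.float64(13.6))]
[262. 261.] 3017.5 z 16 [631.4  -3.4] [135.8 125.7] 39.2
[168. 237.] 3522.0 z 16 [ 640.5 -207.8] [105.2 172.6] 5.6
```

Call:
carry_out --moves '[{"twist": 8},{"twist": 16},{"twist": 23.14}]' --grip 0.06

```text
schema error: expected keys dx, dy, dz, twist
```

Call:
carry_out --moves '[{"dx": 0.02,"dy": -0.043},{"dx": 0.04,"dy": -0.086},{"dx": 0.06,"dy": -0.129},{"dx": 0.08,"dy": -0.172},{"dx": 0.1,"dy": -0.215}]'

```text
schema error: expected keys dx, dy, dz, twist
```

Call:
carry_out --moves '[{"dx": 0.02,"dy": -0.043},{"dx": 0.04,"dy": -0.086},{"dx": 0.06,"dy": -0.129},{"dx": 0.08,"dy": -0.172},{"dx": 0.1,"dy": -0.215}]'

```text
schema error: expected keys dx, dy, dz, twist
```

All four keys needed.

Call:
carry_out --moves '[{"dx": 0,"dy": 0,"dz": 0,"twist": 8},{"dx": 0,"dy": 0,"dz": 0,"twist": 16},{"dx": 0,"dy": 0,"dz": 0,"twist": 23.14}]' --grip 0.06

```text
t: 0.4
eef_pos: [245.6, -574.6, 214.3]
tcp_rot: [-3.141, 0.0, -0.006]
ft_force: [0.4, -0.0, -0.8]
opening: 0.805
```

Call:
carry_out --moves '[{"dx": 0.02,"dy": -0.043,"dz": 0,"twist": 0},{"dx": 0.04,"dy": -0.086,"dz": 0,"twist": 0},{"dx": 0.06,"dy": -0.129,"dz": 0,"twist": 0},{"dx": 0.08,"dy": -0.172,"dz": 0,"twist": 0},{"dx": 0.1,"dy": -0.215,"dz": 0,"twist": 0}]'

```text
t: 0.9
eef_pos: [345.9, -357.9, 214.5]
tcp_rot: [-3.141, 0.0, -0.0]
ft_force: [0.9, -1.5, 0.5]
opening: 0.631
```

Call:
carry_out --moves '[{"dx": 0.02,"dy": -0.043,"dz": 0,"twist": 0},{"dx": 0.04,"dy": -0.086,"dz": 0,"twist": 0},{"dx": 0.06,"dy": -0.129,"dz": 0,"twist": 0},{"dx": 0.08,"dy": -0.172,"dz": 0,"twist": 0},{"dx": 0.1,"dy": -0.215,"dz": 0,"twist": 0}]'

```text
t: 1.4
eef_pos: [446.0, -142.9, 214.6]
tcp_rot: [3.142, 0.0, -0.0]
ft_force: [1.1, -1.2, 0.4]
opening: 0.631
```

Run:
```python
from h import *
s=state();print(s['t'],s['eef_pos'],s['tcp_rot'],s['joints'])
im,d,c=grab('wrist','w1.png');print((-c['R'].T@c['t'].reshape(3)).round(),c['R'].round(2).tolist(),c['mtx'][0,0]);np.savez('w1.npz',im=im,d=d,**c)
```

```text
1.4 [ 445.99882698 -142.86929543  214.62324614] [ 3.14152279e+00  7.31692751e-06 -2.05799073e-04] [-4.51151949e-01  2.69069426e-01  1.92825164e+00 -8.15606630e-05
  9.44247727e-01  1.11989800e+00]
[ 523. -143.  384.] [[0.0, -1.0, -0.0], [-0.96, -0.0, 0.28], [-0.28, -0.0, -0.96]] 358.20604954615544
```

View pics/w1.png

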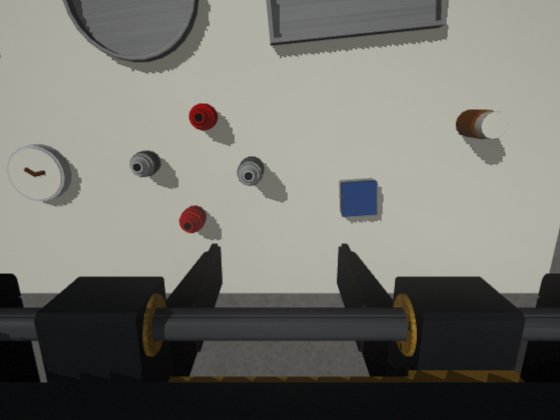

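```bash
cat >> h.py <<'E'
def locate(gx,gy,P,d,r=30,zmin=8):
    """circle centre of a standing thing near (gx,gy): top-slice centroid and mid-extent"""
    Q=P.reshape(-1,3)[d.ravel()>0]; Q=Q[np.hypot(Q[:,0]-gx,Q[:,1]-gy)<r]
    b=np.median(Q[Q[:,2]<8,2]); T=Q[Q[:,2]>b+zmin]; zt=np.percentile(T[:,2],97); S=T[T[:,2]>zt-3]
    (x,y),R=cv2.minEnclosingCircle(S[:,:2].astype(np.float32))
    return dict(n=len(T),bench=round(b,1),zt=round(zt,1),cen=S[:,:2].mean(0).round(1),circ=(round(x,1),round(y,1),round(R,1)))
E
python3 - <<'E'
from h import *
f=np.load('w1.npz');c={k:f[k] for k in('mtx','R','t')};P=cloud(f['d'],c)
for n,g in dict(o2=(462,-113),o1=(469,-3),r1=(516,-66),r2=(408,-49),box=(432,-227)).items(): 
    try: print(n,locate(*g,P,f['d']))
    except Exception as e: print(n,e)
E
```

```text
o2 {'n': 31077, 'bench': np.float64(0.3), 'zt': np.float64(333.3), 'cen': array([ 470.1, -116.8]), 'circ': (469.4, -116.3, 25.7)}
o1 {'n': 608, 'bench': np.float64(0.3), 'zt': np.float64(36.5), 'cen': array([466.4,  -4.3]), 'circ': (466.1, -3.9, 6.3)}
r1 {'n': 610, 'bench': np.float64(0.3), 'zt': np.float64(36.8), 'cen': array([513.7, -67.1]), 'circ': (513.6, -66.9, 6.3)}
r2 {'n': 528, 'bench': np.float64(0.3), 'zt': np.float64(36.5), 'cen': array([406.1, -49.4]), 'circ': (406.0, -49.2, 6.2)}
box {'n': 2640, 'bench': np.float64(0.4), 'zt': np.float64(304.4), 'cen': array([ 455.2, -216.9]), 'circ': (454.8, -217.3, 5.6)}
```

Wrist view: long objective at (250,172), short (145,164), red ones at (203,116) and (192,219). The wrist positions agree with the top camera within 1 mm, so I trust those over the scene camera. Going to the long objective.

Call:
carry_out --moves '[{"dx": 0.0139,"dy": -0.0289,"dz": 0.03,"twist": 0},{"dx": 0.0139,"dy": -0.0289,"dz": 0.07,"twist": 0},{"dx": 0.0139,"dy": -0.0289,"dz": 0.105,"twist": 0},{"dx": 0.0139,"dy": -0.0289,"dz": 0.135,"twist": 0},{"dx": 0.0139,"dy": -0.0289,"dz": 0.135,"twist": 0}]'

```text
t: 1.95
eef_pos: [457.9, -115.2, 76.8]
tcp_rot: [-3.139, 0.006, 0.0]
ft_force: [0.1, 0.5, 0.3]
opening: 0.631
```

Run:
```python
from h import *
s=state();print(s['t'],s['eef_pos'],s['tcp_rot'][2])
im,d,c=grab('wrist','w2.png');P=cloud(d,c);P[...,2][P[...,2]>60]=-50
d2=d.copy();d2[P[...,2]<-10]=0
print(locate(460,-114,P,d2))
```

```text
1.95 [ 457.92137013 -115.21168398   76.80081095] 6.157047550225947e-05
{'n': 1653, 'bench': np.float64(0.3), 'zt': np.float64(50.5), 'cen': array([ 460.8, -113.6]), 'circ': (460.3, -113.8, 6.7)}
```

View pics/w2.png

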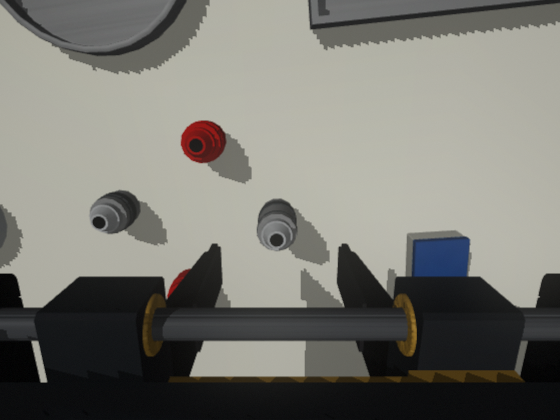

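The objective is centred between the fingers at (277,235), at (460.5,-113.7). Going down and gripping.

Call:
carry_out --moves '[{"dx": 0.001,"dy": 0,"dz": 0.03,"twist": 0},{"dx": 0.001,"dy": 0,"dz": 0.055,"twist": 0},{"dx": 0.001,"dy": 0,"dz": 0.07,"twist": 0},{"dx": 0.001,"dy": 0,"dz": 0.07,"twist": 0},{"dx": 0.001,"dy": 0,"dz": 0.07,"twist": 0}]'

```text
t: 2.5
eef_pos: [461.2, -116.2, 11.0]
tcp_rot: [3.141, -0.001, -0.0]
ft_force: [1.1, -0.5, -0.5]
opening: 0.628
```

Call:
carry_out --moves '[{"dx": 0,"dy": 0,"dz": 0,"twist": 0},{"dx": 0,"dy": 0,"dz": 0,"twist": 0},{"dx": 0,"dy": 0,"dz": 0,"twist": 0},{"dx": 0,"dy": 0,"dz": 0,"twist": 0}]' --grip 0.01

```text
t: 2.9
eef_pos: [460.7, -115.9, 10.0]
tcp_rot: [3.141, -0.001, -0.0]
ft_force: [-0.3, 0.2, -0.1]
opening: 0.351
```

Call:
carry_out --moves '[{"dx": 0,"dy": 0,"dz": 0,"twist": 0},{"dx": 0,"dy": 0,"dz": 0,"twist": 0},{"dx": 0,"dy": 0,"dz": 0,"twist": 0}]'

```text
t: 3.2
eef_pos: [460.6, -115.9, 9.8]
tcp_rot: [3.141, -0.0, -0.0]
ft_force: [-1.8, 1.1, 5.0]
opening: 0.257
```

Call:
carry_out --moves '[{"dx": 0,"dy": 0,"dz": -0.02,"twist": 0},{"dx": 0,"dy": 0,"dz": -0.05,"twist": 0},{"dx": 0,"dy": 0,"dz": -0.09,"twist": 0},{"dx": 0,"dy": 0,"dz": -0.09,"twist": 0}]'

```text
t: 3.6
eef_pos: [462.1, -116.4, 103.1]
tcp_rot: [3.139, -0.006, 0.0]
ft_force: [-0.3, -0.6, -0.3]
opening: 0.26
```

Call:
carry_out --moves '[{"dx": 0.02,"dy": -0.04,"dz": 0,"twist": 0},{"dx": 0.04,"dy": -0.08,"dz": 0,"twist": 0},{"dx": 0.06,"dy": -0.12,"dz": 0,"twist": 0},{"dx": 0.08,"dy": -0.16,"dz": 0,"twist": 0},{"dx": 0.1,"dy": -0.2,"dz": 0,"twist": 0}]'

```text
t: 4.1
eef_pos: [560.8, 85.9, 98.6]
tcp_rot: [3.141, 0.001, -0.0]
ft_force: [-0.3, -0.2, -0.9]
opening: 0.258
```

Call:
carry_out --moves '[{"dx": 0.02,"dy": -0.04,"dz": 0,"twist": 0},{"dx": 0.04,"dy": -0.08,"dz": 0,"twist": 0},{"dx": 0.06,"dy": -0.12,"dz": 0,"twist": 0},{"dx": 0.073,"dy": -0.144,"dz": 0,"twist": 0},{"dx": 0.073,"dy": -0.144,"dz": 0,"twist": 0}]'

```text
t: 4.6
eef_pos: [634.1, 231.1, 97.8]
tcp_rot: [-3.142, 0.0, 0.003]
ft_force: [-0.0, 0.1, -0.8]
opening: 0.259
```

Run:
```python
from h import *
s=state();print(s['t'],s['eef_pos'],s['tcp_rot'],s['ft_force'],s['opening'])
im,d,c=grab('wrist','w3.png');P=cloud(d,c)
m=(P[...,2]>11)&(P[...,2]<22)&(P[...,0]>560)&(d>0); q=P[m];print(q.min(0),q.max(0),np.percentile(q,[2,98],axis=0))
```

```text
4.6 [634.05534671 231.11460699  97.78023201] [-3.14151508e+00  4.45157401e-04  2.81388122e-03] [-0.02065382  0.05744349 -0.81791134] 0.25862087906301234
[574.90852774  26.5461522   11.00338595] [776.18639076 268.6683386   17.97299802] [[587.1496596   38.9286751   11.42092986]
 [775.25767729 267.28774336  16.726639  ]]
```

View pics/w3.png

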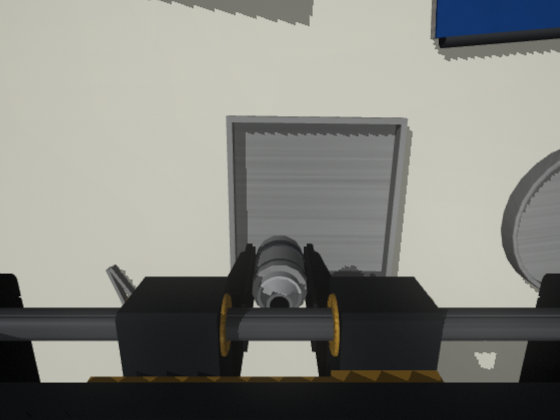

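The long objective hangs upright between the fingers at about (280,265). Tray far rim corners are near (229,118) and (405,121). Computing the tray centre.

Run:
```python
from h import *
c={k:np.array(v,float) for k,v in camera_info('wrist').items() if k in('mtx','R','t')}
for p in((227,116),(407,119),(226,118),(388,275),(235,270)): print(p,ray(*p,16,c).round(1))
```

```text
(227, 116) [703.6 265.1  16. ]
(407, 119) [701.9 142.6  16. ]
(226, 118) [702.2 265.8  16. ]
(388, 275) [585.  145.2  16. ]
(235, 270) [588.9 263.3  16. ]
```

Call:
carry_out --moves '[{"dx": 0,"dy": 0.009,"dz": 0.03,"twist": 0},{"dx": 0,"dy": 0.009,"dz": 0.06,"twist": 0},{"dx": 0,"dy": 0.009,"dz": 0.075,"twist": 0},{"dx": 0,"dy": 0.009,"dz": 0.075,"twist": 0},{"dx": 0,"dy": 0.009,"dz": 0.075,"twist": 0}]'

```text
t: 5.15
eef_pos: [633.8, 218.8, 25.1]
tcp_rot: [3.142, -0.0, -0.0]
ft_force: [-0.6, -0.1, -0.4]
opening: 0.256
```

Call:
carry_out --moves '[{"dx": 0,"dy": 0,"dz": 0,"twist": 0},{"dx": 0,"dy": 0,"dz": 0,"twist": 0},{"dx": 0,"dy": 0,"dz": 0,"twist": 0}]'

```text
t: 5.45
eef_pos: [633.9, 219.2, 25.5]
tcp_rot: [-3.141, -0.001, 0.0]
ft_force: [-0.0, 1.0, 0.2]
opening: 0.259
```

Call:
carry_out --moves '[{"dx": 0,"dy": 0,"dz": 0.005,"twist": 0},{"dx": 0,"dy": 0,"dz": 0.009,"twist": 0},{"dx": 0,"dy": 0,"dz": 0.0105,"twist": 0},{"dx": 0,"dy": 0,"dz": 0.0113,"twist": 0},{"dx": 0,"dy": 0,"dz": 0.0113,"twist": 0}]'

```text
t: 5.95
eef_pos: [633.3, 219.1, 13.8]
tcp_rot: [3.141, 0.001, -0.0]
ft_force: [-3.6, -0.7, 6.9]
opening: 0.254
```

Call:
carry_out --moves '[{"dx": 0,"dy": 0,"dz": 0.0003,"twist": 0},{"dx": 0,"dy": 0,"dz": 0.0003,"twist": 0}]'

```text
t: 6.15
eef_pos: [633.3, 219.1, 13.8]
tcp_rot: [3.141, 0.0, 0.0]
ft_force: [-3.7, -1.3, 10.1]
opening: 0.254
```

Contact is felt at the expected height. Releasing, lifting, and moving toward the short objective.

Call:
carry_out --moves '[{"dx": 0,"dy": 0,"dz": -0.0005,"twist": 0},{"dx": 0,"dy": 0,"dz": -0.0005,"twist": 0},{"dx": 0,"dy": 0,"dz": -0.0005,"twist": 0},{"dx": 0,"dy": 0,"dz": -0.0005,"twist": 0}]' --grip 0.044

```text
t: 6.55
eef_pos: [633.6, 219.1, 13.3]
tcp_rot: [3.141, 0.0, -0.0]
ft_force: [0.4, -0.8, -1.1]
opening: 0.456
```

Call:
carry_out --moves '[{"dx": 0,"dy": 0,"dz": -0.01,"twist": 0},{"dx": 0,"dy": 0,"dz": -0.03,"twist": 0},{"dx": 0,"dy": 0,"dz": -0.07,"twist": 0},{"dx": 0,"dy": 0,"dz": -0.1,"twist": 0}]'

```text
t: 6.95
eef_pos: [633.8, 219.2, 116.0]
tcp_rot: [-3.141, -0.001, -0.0]
ft_force: [-0.8, 1.1, -0.1]
opening: 0.466
```

Call:
carry_out --moves '[{"dx": -0.027,"dy": 0.036,"dz": 0,"twist": 0},{"dx": -0.054,"dy": 0.072,"dz": 0,"twist": 0},{"dx": -0.081,"dy": 0.108,"dz": 0,"twist": 0},{"dx": -0.108,"dy": 0.144,"dz": 0,"twist": 0},{"dx": -0.135,"dy": 0.18,"dz": 0,"twist": 0}]' --grip 0.06

```text
t: 7.45
eef_pos: [497.5, 38.0, 114.3]
tcp_rot: [3.141, -0.001, 0.0]
ft_force: [0.6, -1.4, -1.2]
opening: 0.631
```

```bash
cat >> h.py <<'E'
def loc(n,gx,gy,zmax=60,**k):
    im,d,c=grab(n); P=cloud(d,c); d=d.copy(); d[(P[...,2]>zmax)|(P[...,2]<-10)]=0
    return locate(gx,gy,P,d,**k)
E
python3 - <<'E'
from h import *
s=state();print(s['t'],s['eef_pos'])
print(loc('wrist',466,-4)); print(loc('top',633,219,r=25,zmin=14))
E
```

```text
7.45 [497.4616717   38.02916895 114.2867665 ]
{'n': 803, 'bench': np.float64(0.3), 'zt': np.float64(36.5), 'cen': array([467.1,  -1.9]), 'circ': (466.9, -2.8, 6.4)}
{'n': 135, 'bench': np.float64(2.6), 'zt': np.float64(54.7), 'cen': array([633.1, 217. ]), 'circ': (632.7, 217.1, 6.0)}
```

Call:
carry_out --moves '[{"dx": -0.0305,"dy": 0.041,"dz": 0.0,"twist": 0},{"dx": -0.0305,"dy": 0.041,"dz": 0.035,"twist": 0},{"dx": -0.0305,"dy": 0.041,"dz": 0.07,"twist": 0},{"dx": -0.0305,"dy": 0.041,"dz": 0.1,"twist": 0},{"dx": -0.0305,"dy": 0.041,"dz": 0.1,"twist": 0}]'

```text
t: 8.05
eef_pos: [467.2, -1.6, 11.4]
tcp_rot: [-3.141, 0.004, -0.0]
ft_force: [-0.1, 0.1, -0.4]
opening: 0.628
```

Call:
carry_out --moves '[{"dx": 0,"dy": 0,"dz": 0.003,"twist": 0},{"dx": 0,"dy": 0,"dz": 0.006,"twist": 0},{"dx": 0,"dy": 0,"dz": 0.008,"twist": 0},{"dx": 0,"dy": 0,"dz": 0.008,"twist": 0}]'

```text
t: 8.45
eef_pos: [468.4, -1.8, 6.2]
tcp_rot: [3.141, -0.001, 0.0]
ft_force: [0.1, -0.4, 0.5]
opening: 0.634
```

Call:
carry_out --moves '[{"dx": -0.001,"dy": 0.001,"dz": 0.0015,"twist": 0},{"dx": -0.001,"dy": 0.001,"dz": 0.0015,"twist": 0}]'

```text
t: 8.65
eef_pos: [467.0, -3.0, 4.2]
tcp_rot: [3.141, -0.0, -0.0]
ft_force: [0.1, -0.2, -0.5]
opening: 0.631
```

Call:
carry_out --moves '[{"dx": 0,"dy": 0,"dz": 0,"twist": 0},{"dx": 0,"dy": 0,"dz": 0,"twist": 0},{"dx": 0,"dy": 0,"dz": 0,"twist": 0},{"dx": 0,"dy": 0,"dz": 0,"twist": 0},{"dx": 0,"dy": 0,"dz": 0,"twist": 0}]' --grip 0.01

```text
t: 9.15
eef_pos: [467.1, -2.9, 4.0]
tcp_rot: [3.141, -0.0, -0.0]
ft_force: [0.1, -1.7, -0.3]
opening: 0.264
```

Call:
carry_out --moves '[{"dx": 0,"dy": 0,"dz": 0,"twist": 0},{"dx": 0,"dy": 0,"dz": 0,"twist": 0}]'

```text
t: 9.35
eef_pos: [467.1, -2.9, 4.0]
tcp_rot: [3.141, -0.0, -0.0]
ft_force: [-0.5, -0.5, -0.5]
opening: 0.256
```

Call:
carry_out --moves '[{"dx": 0,"dy": 0,"dz": -0.02,"twist": 0},{"dx": 0,"dy": 0,"dz": -0.05,"twist": 0},{"dx": 0,"dy": 0,"dz": -0.09,"twist": 0},{"dx": 0,"dy": 0,"dz": -0.1,"twist": 0},{"dx": 0,"dy": 0,"dz": -0.1,"twist": 0}]'

```text
t: 9.85
eef_pos: [467.6, -2.9, 105.2]
tcp_rot: [3.141, -0.003, 0.0]
ft_force: [0.1, 0.1, -1.2]
opening: 0.256
```

Call:
carry_out --moves '[{"dx": 0.035,"dy": -0.033,"dz": 0,"twist": 0},{"dx": 0.07,"dy": -0.066,"dz": 0,"twist": 0},{"dx": 0.105,"dy": -0.099,"dz": 0,"twist": 0},{"dx": 0.14,"dy": -0.132,"dz": 0,"twist": 0},{"dx": 0.175,"dy": -0.165,"dz": 0,"twist": 0}]'

```text
t: 10.35
eef_pos: [642.6, 163.6, 101.6]
tcp_rot: [3.141, 0.003, 0.0]
ft_force: [0.7, 0.4, -1.1]
opening: 0.256
```

Call:
carry_out --moves '[{"dx": 0.0245,"dy": -0.02,"dz": 0,"twist": 0},{"dx": 0.0245,"dy": -0.02,"dz": 0.02,"twist": 0},{"dx": 0.0245,"dy": -0.02,"dz": 0.05,"twist": 0},{"dx": 0.0245,"dy": -0.02,"dz": 0.07,"twist": 0},{"dx": 0.0245,"dy": -0.02,"dz": 0.07,"twist": 0}]'

```text
t: 10.85
eef_pos: [664.1, 181.7, 28.7]
tcp_rot: [3.14, 0.008, -0.0]
ft_force: [-0.9, 0.1, -2.0]
opening: 0.256
```

Call:
carry_out --moves '[{"dx": 0,"dy": 0,"dz": 0,"twist": 0},{"dx": 0,"dy": 0,"dz": 0,"twist": 0}]'

```text
t: 11.05
eef_pos: [667.0, 182.1, 34.6]
tcp_rot: [-3.142, -0.001, -0.0]
ft_force: [0.1, 0.2, -1.3]
opening: 0.255
```

Call:
carry_out --moves '[{"dx": 0,"dy": 0,"dz": 0.01,"twist": 0},{"dx": 0,"dy": 0,"dz": 0.018,"twist": 0},{"dx": 0,"dy": 0,"dz": 0.022,"twist": 0},{"dx": 0,"dy": 0,"dz": 0.022,"twist": 0},{"dx": 0,"dy": 0,"dz": 0.022,"twist": 0}]'

```text
t: 11.55
eef_pos: [666.6, 182.1, 12.0]
tcp_rot: [3.141, -0.0, -0.0]
ft_force: [0.3, -1.1, -1.4]
opening: 0.255
```

Call:
carry_out --moves '[{"dx": 0,"dy": 0,"dz": 0,"twist": 0},{"dx": 0,"dy": 0,"dz": 0,"twist": 0}]'

```text
t: 11.75
eef_pos: [666.7, 182.1, 12.3]
tcp_rot: [3.142, -0.0, -0.0]
ft_force: [-0.7, 0.6, -0.7]
opening: 0.253
```

Call:
carry_out --moves '[{"dx": 0,"dy": 0,"dz": 0.002,"twist": 0},{"dx": 0,"dy": 0,"dz": 0.0035,"twist": 0},{"dx": 0,"dy": 0,"dz": 0.004,"twist": 0},{"dx": 0,"dy": 0,"dz": 0.0044,"twist": 0},{"dx": 0,"dy": 0,"dz": 0.0044,"twist": 0}]'

```text
t: 12.25
eef_pos: [666.5, 182.1, 8.1]
tcp_rot: [3.142, -0.0, -0.0]
ft_force: [-2.4, -0.2, 4.7]
opening: 0.256
```

Call:
carry_out --moves '[{"dx": 0,"dy": 0,"dz": 0,"twist": 0}]'

```text
t: 12.35
eef_pos: [666.5, 182.1, 8.1]
tcp_rot: [3.142, -0.0, -0.0]
ft_force: [-2.6, -1.5, 5.2]
opening: 0.257
```

Call:
carry_out --moves '[{"dx": 0,"dy": 0,"dz": -0.0003,"twist": 0},{"dx": 0,"dy": 0,"dz": -0.0003,"twist": 0},{"dx": 0,"dy": 0,"dz": -0.0003,"twist": 0},{"dx": 0,"dy": 0,"dz": -0.0003,"twist": 0}]' --grip 0.04

```text
t: 12.75
eef_pos: [666.5, 182.1, 7.7]
tcp_rot: [3.141, 0.0, -0.0]
ft_force: [0.0, 0.8, -0.4]
opening: 0.419
```

Call:
carry_out --moves '[{"dx": 0,"dy": 0,"dz": -0.01,"twist": 0},{"dx": 0,"dy": 0,"dz": -0.03,"twist": 0},{"dx": 0,"dy": 0,"dz": -0.07,"twist": 0},{"dx": 0,"dy": 0,"dz": -0.105,"twist": 0}]'

```text
t: 13.15
eef_pos: [666.5, 182.1, 114.9]
tcp_rot: [3.142, -0.0, -0.0]
ft_force: [-0.0, -0.1, 0.3]
opening: 0.419
```

Call:
carry_out --moves '[{"dx": -0.042,"dy": -0.008,"dz": 0,"twist": 0},{"dx": -0.084,"dy": -0.016,"dz": 0,"twist": 0},{"dx": -0.126,"dy": -0.024,"dz": 0,"twist": 0},{"dx": -0.168,"dy": -0.032,"dz": 0,"twist": 0},{"dx": -0.2,"dy": -0.038,"dz": 0,"twist": 0}]' --grip 0.06

```text
t: 13.65
eef_pos: [464.3, 220.3, 113.7]
tcp_rot: [-3.142, -0.0, 0.0]
ft_force: [0.7, -0.0, -0.0]
opening: 0.631
```

Run:
```python
from h import *
print(loc('wrist',453,220)); s=state();print(s['t'],s['eef_pos']); print(loc('top',633,219,r=25,zmin=14)); print(loc('top',666,181,r=22,zmin=14))
```

```text
{'n': 1483, 'bench': np.float64(0.3), 'zt': np.float64(48.8), 'cen': array([452.2, 221.4]), 'circ': (451.6, 221.4, 12.6)}
13.7 [460.21496583 220.631666   113.53588879]
{'n': 137, 'bench': np.float64(2.6), 'zt': np.float64(55.0), 'cen': array([633. , 217.5]), 'circ': (633.4, 217.7, 6.4)}
{'n': 114, 'bench': np.float64(2.7), 'zt': np.float64(40.6), 'cen': array([666.6, 179.8]), 'circ': (666.2, 179.8, 6.3)}
```

Call:
carry_out --moves '[{"dx": -0.0145,"dy": -0.001,"dz": 0.0,"twist": 0},{"dx": -0.0145,"dy": -0.001,"dz": 0.02,"twist": 0},{"dx": -0.0145,"dy": -0.001,"dz": 0.045,"twist": 0},{"dx": -0.0145,"dy": -0.001,"dz": 0.055,"twist": 0},{"dx": -0.0145,"dy": -0.001,"dz": 0.055,"twist": 0}]'

```text
t: 14.3
eef_pos: [451.7, 220.8, 56.9]
tcp_rot: [3.141, 0.002, -0.001]
ft_force: [-0.4, 0.3, 0.8]
opening: 0.635
```

Call:
carry_out --moves '[{"dx": 0,"dy": 0,"dz": 0,"twist": 0},{"dx": 0,"dy": 0,"dz": 0,"twist": 0}]'

```text
t: 14.5
eef_pos: [452.6, 221.2, 58.7]
tcp_rot: [-3.141, -0.001, -0.0]
ft_force: [0.2, 0.4, 0.4]
opening: 0.631
```

Aligned on the vial. Descending to TCP z of about 4.5 and gripping.

Call:
carry_out --moves '[{"dx": 0,"dy": 0,"dz": 0.025,"twist": 0},{"dx": 0,"dy": 0,"dz": 0.04,"twist": 0},{"dx": 0,"dy": 0,"dz": 0.05,"twist": 0},{"dx": 0,"dy": 0,"dz": 0.0535,"twist": 0},{"dx": 0,"dy": 0,"dz": 0.0535,"twist": 0}]'

```text
t: 15.0
eef_pos: [452.2, 221.2, 4.5]
tcp_rot: [3.142, -0.0, -0.0]
ft_force: [0.3, -0.0, -0.4]
opening: 0.629
```

Call:
carry_out --moves '[{"dx": 0,"dy": 0,"dz": 0,"twist": 0},{"dx": 0,"dy": 0,"dz": 0,"twist": 0},{"dx": 0,"dy": 0,"dz": 0,"twist": 0},{"dx": 0,"dy": 0,"dz": 0,"twist": 0},{"dx": 0,"dy": 0,"dz": 0,"twist": 0}]' --grip 0.015

```text
t: 15.5
eef_pos: [452.1, 221.1, 4.6]
tcp_rot: [-3.142, -0.0, -0.0]
ft_force: [0.2, -0.3, 3.5]
opening: 0.292
```

Call:
carry_out --moves '[{"dx": 0,"dy": 0,"dz": 0,"twist": 0},{"dx": 0,"dy": 0,"dz": 0,"twist": 0}]'

```text
t: 15.7
eef_pos: [452.1, 221.1, 4.6]
tcp_rot: [3.142, -0.0, -0.0]
ft_force: [-0.7, 0.5, 4.2]
opening: 0.291
```

Call:
carry_out --moves '[{"dx": 0,"dy": 0,"dz": -0.02,"twist": 0},{"dx": 0,"dy": 0,"dz": -0.05,"twist": 0},{"dx": 0,"dy": 0,"dz": -0.09,"twist": 0},{"dx": 0,"dy": 0,"dz": -0.1,"twist": 0},{"dx": 0,"dy": 0,"dz": -0.1,"twist": 0}]'

```text
t: 16.2
eef_pos: [452.6, 221.3, 105.6]
tcp_rot: [-3.141, -0.003, -0.0]
ft_force: [-0.2, -1.1, -1.2]
opening: 0.29
```

Call:
carry_out --moves '[{"dx": 0.03,"dy": 0.035,"dz": 0,"twist": 0},{"dx": 0.06,"dy": 0.07,"dz": 0,"twist": 0},{"dx": 0.09,"dy": 0.105,"dz": 0,"twist": 0},{"dx": 0.12,"dy": 0.14,"dz": 0,"twist": 0},{"dx": 0.15,"dy": 0.175,"dz": 0,"twist": 0}]'

```text
t: 16.7
eef_pos: [602.4, 44.4, 102.3]
tcp_rot: [-3.142, 0.003, -0.0]
ft_force: [0.1, 0.7, -0.6]
opening: 0.287
```

Call:
carry_out --moves '[{"dx": 0.03,"dy": 0.034,"dz": 0,"twist": 0},{"dx": 0.046,"dy": 0.051,"dz": 0,"twist": 0},{"dx": 0.046,"dy": 0.051,"dz": 0,"twist": 0},{"dx": 0.046,"dy": 0.051,"dz": 0,"twist": 0}]'

```text
t: 17.1
eef_pos: [647.0, -4.9, 102.3]
tcp_rot: [-3.141, 0.003, -0.001]
ft_force: [-0.4, -0.7, -0.0]
opening: 0.288
```

Run:
```python
from h import *
s=state();print(s['t'],s['eef_pos'])
im,d,c=grab('wrist','w4.png');P=cloud(d,c)
m=(P[...,2]>12)&(P[...,2]<20)&(np.hypot(P[...,0]-626,P[...,1]+5)<75)&(d>0); q=P[m][:,:2]
A=np.c_[2*q,np.ones(len(q))]
for i in range(3):
    x=np.linalg.lstsq(A,(q**2).sum(1),rcond=None)[0]; r=np.hypot(*(q-x[:2]).T); R=np.sqrt(x[2]+x[:2]@x[:2]); k=abs(r-R)<4; q,A=q[k],A[k]
print('dish',x[:2],R,len(q))
```

```text
17.1 [647.03800805  -4.90799752 102.26099828]
dish [628.14773493  -4.74795916] 59.299034079695765 1922
```

View pics/w4.png

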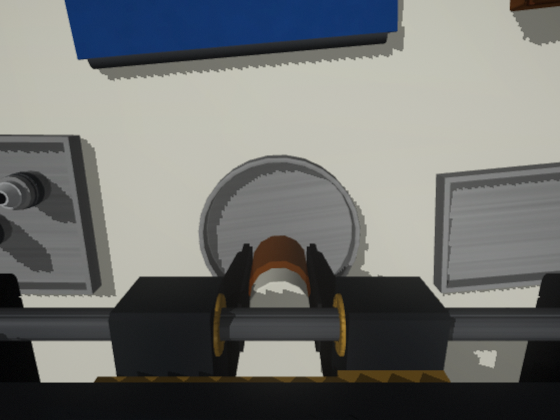

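The vial hangs upright at (280,265) above the dish. The dish fit gives centre (628,-5), radius 59, as expected.

Call:
carry_out --moves '[{"dx": 0.002,"dy": 0,"dz": 0.03,"twist": 0},{"dx": 0.002,"dy": 0,"dz": 0.06,"twist": 0},{"dx": 0.002,"dy": 0,"dz": 0.08,"twist": 0},{"dx": 0.002,"dy": 0,"dz": 0.085,"twist": 0},{"dx": 0.002,"dy": 0,"dz": 0.085,"twist": 0}]'

```text
t: 17.65
eef_pos: [649.3, -4.0, 18.9]
tcp_rot: [-3.141, 0.002, 0.001]
ft_force: [0.0, -0.0, -0.0]
opening: 0.288
```

Call:
carry_out --moves '[{"dx": 0,"dy": 0,"dz": 0,"twist": 0},{"dx": 0,"dy": 0,"dz": 0,"twist": 0},{"dx": 0,"dy": 0,"dz": 0,"twist": 0}]'

```text
t: 17.95
eef_pos: [650.4, -4.9, 20.5]
tcp_rot: [3.141, -0.002, 0.0]
ft_force: [-0.1, -0.4, -0.8]
opening: 0.288
```

Call:
carry_out --moves '[{"dx": 0,"dy": 0,"dz": 0.005,"twist": 0},{"dx": 0,"dy": 0,"dz": 0.009,"twist": 0},{"dx": 0,"dy": 0,"dz": 0.0105,"twist": 0},{"dx": 0,"dy": 0,"dz": 0.0115,"twist": 0},{"dx": 0,"dy": 0,"dz": 0.0115,"twist": 0}]'

```text
t: 18.45
eef_pos: [649.8, -4.9, 8.6]
tcp_rot: [3.142, 0.0, -0.0]
ft_force: [-3.9, 0.4, 10.2]
opening: 0.289
```

Call:
carry_out --moves '[{"dx": 0,"dy": 0,"dz": 0,"twist": 0},{"dx": 0,"dy": 0,"dz": 0,"twist": 0}]'

```text
t: 18.65
eef_pos: [649.8, -4.9, 8.6]
tcp_rot: [3.142, 0.0, -0.0]
ft_force: [-4.2, -0.7, 9.2]
opening: 0.288
```

Call:
carry_out --moves '[{"dx": 0,"dy": 0,"dz": -0.0005,"twist": 0},{"dx": 0,"dy": 0,"dz": -0.0005,"twist": 0},{"dx": 0,"dy": 0,"dz": -0.0005,"twist": 0},{"dx": 0,"dy": 0,"dz": -0.0005,"twist": 0}]' --grip 0.044

```text
t: 19.05
eef_pos: [650.0, -4.9, 8.2]
tcp_rot: [3.142, 0.0, -0.0]
ft_force: [0.8, -0.5, 0.2]
opening: 0.459
```

Call:
carry_out --moves '[{"dx": 0,"dy": 0,"dz": -0.01,"twist": 0},{"dx": 0,"dy": 0,"dz": -0.03,"twist": 0},{"dx": 0,"dy": 0,"dz": -0.07,"twist": 0},{"dx": 0,"dy": 0,"dz": -0.105,"twist": 0}]'

```text
t: 19.45
eef_pos: [650.0, -4.9, 115.4]
tcp_rot: [3.141, -0.0, -0.0]
ft_force: [-0.1, 0.1, 0.6]
opening: 0.459
```

Call:
carry_out --moves '[{"dx": -0.018,"dy": 0.042,"dz": 0,"twist": 0},{"dx": -0.036,"dy": 0.084,"dz": 0,"twist": 0},{"dx": -0.054,"dy": 0.126,"dz": 0,"twist": 0},{"dx": -0.072,"dy": 0.168,"dz": 0,"twist": 0},{"dx": -0.09,"dy": 0.21,"dz": 0,"twist": 0}]' --grip 0.06

```text
t: 19.95
eef_pos: [559.2, -216.4, 114.3]
tcp_rot: [3.141, -0.001, 0.0]
ft_force: [0.9, -0.5, 0.8]
opening: 0.626
```

Call:
carry_out --moves '[{"dx": -0.018,"dy": 0.042,"dz": 0,"twist": 0},{"dx": -0.036,"dy": 0.084,"dz": 0,"twist": 0},{"dx": -0.05,"dy": 0.12,"dz": 0,"twist": 0},{"dx": -0.05,"dy": 0.12,"dz": 0,"twist": 0},{"dx": -0.05,"dy": 0.12,"dz": 0,"twist": 0}]'

```text
t: 20.45
eef_pos: [509.7, -335.3, 113.9]
tcp_rot: [3.142, -0.0, -0.002]
ft_force: [0.2, 0.4, 0.3]
opening: 0.63
```

Run:
```python
from h import *
print(loc('wrist',506,-341)); s=state();print(s['t'],s['eef_pos']); print(loc('top',650,-5,r=28,zmin=14))
```

```text
{'n': 1467, 'bench': np.float64(0.3), 'zt': np.float64(48.8), 'cen': array([ 507.1, -340.5]), 'circ': (507.0, -340.8, 12.7)}
20.5 [ 510.09651344 -334.3996364   113.78926769]
{'n': 148, 'bench': np.float64(2.8), 'zt': np.float64(54.0), 'cen': array([648.8,  -6.4]), 'circ': (649.4, -6.1, 11.9)}
```

Vial A stands (top at 54, about 52 expected). Now vial B at (507,-340.7).

Call:
carry_out --moves '[{"dx": -0.003,"dy": 0.006,"dz": 0.0,"twist": 0},{"dx": -0.003,"dy": 0.006,"dz": 0.02,"twist": 0},{"dx": -0.003,"dy": 0.006,"dz": 0.045,"twist": 0},{"dx": -0.003,"dy": 0.006,"dz": 0.055,"twist": 0},{"dx": -0.003,"dy": 0.006,"dz": 0.055,"twist": 0}]'

```text
t: 21.05
eef_pos: [506.8, -340.1, 57.3]
tcp_rot: [-3.14, 0.002, 0.001]
ft_force: [-0.4, 0.5, 0.2]
opening: 0.627
```

Call:
carry_out --moves '[{"dx": 0,"dy": 0,"dz": 0,"twist": 0},{"dx": 0,"dy": 0,"dz": 0,"twist": 0}]'

```text
t: 21.25
eef_pos: [507.5, -341.1, 59.5]
tcp_rot: [3.141, -0.001, 0.0]
ft_force: [-0.1, 0.1, -0.5]
opening: 0.631
```

Call:
carry_out --moves '[{"dx": 0,"dy": 0,"dz": 0.025,"twist": 0},{"dx": 0,"dy": 0,"dz": 0.04,"twist": 0},{"dx": 0,"dy": 0,"dz": 0.05,"twist": 0},{"dx": 0,"dy": 0,"dz": 0.054,"twist": 0},{"dx": 0,"dy": 0,"dz": 0.054,"twist": 0}]'

```text
t: 21.75
eef_pos: [507.0, -340.8, 4.2]
tcp_rot: [-3.141, 0.0, -0.0]
ft_force: [0.5, -0.5, 1.3]
opening: 0.629
```

Call:
carry_out --moves '[{"dx": 0,"dy": 0,"dz": 0,"twist": 0},{"dx": 0,"dy": 0,"dz": 0,"twist": 0},{"dx": 0,"dy": 0,"dz": 0,"twist": 0},{"dx": 0,"dy": 0,"dz": 0,"twist": 0},{"dx": 0,"dy": 0,"dz": 0,"twist": 0}]' --grip 0.015

```text
t: 22.25
eef_pos: [507.1, -340.9, 4.7]
tcp_rot: [3.141, -0.0, -0.0]
ft_force: [-0.4, 0.2, 2.6]
opening: 0.289
```

Call:
carry_out --moves '[{"dx": 0,"dy": 0,"dz": 0,"twist": 0},{"dx": 0,"dy": 0,"dz": 0,"twist": 0}]'

```text
t: 22.45
eef_pos: [507.1, -340.9, 4.7]
tcp_rot: [3.141, -0.0, -0.0]
ft_force: [-1.3, -0.7, 3.4]
opening: 0.29
```

Call:
carry_out --moves '[{"dx": 0,"dy": 0,"dz": -0.02,"twist": 0},{"dx": 0,"dy": 0,"dz": -0.05,"twist": 0},{"dx": 0,"dy": 0,"dz": -0.09,"twist": 0},{"dx": 0,"dy": 0,"dz": -0.1,"twist": 0},{"dx": 0,"dy": 0,"dz": -0.1,"twist": 0}]'

```text
t: 22.95
eef_pos: [507.5, -341.3, 105.9]
tcp_rot: [3.14, -0.002, -0.0]
ft_force: [-0.9, 0.9, -0.8]
opening: 0.289
```

Call:
carry_out --moves '[{"dx": 0.012,"dy": -0.043,"dz": 0,"twist": 0},{"dx": 0.025,"dy": -0.086,"dz": 0,"twist": 0},{"dx": 0.037,"dy": -0.129,"dz": 0,"twist": 0},{"dx": 0.05,"dy": -0.172,"dz": 0,"twist": 0},{"dx": 0.062,"dy": -0.215,"dz": 0,"twist": 0}]'

```text
t: 23.45
eef_pos: [568.7, -123.9, 102.7]
tcp_rot: [-3.141, 0.002, -0.0]
ft_force: [1.0, -0.0, -1.5]
opening: 0.289
```

Call:
carry_out --moves '[{"dx": 0.012,"dy": -0.043,"dz": 0,"twist": 0},{"dx": 0.025,"dy": -0.086,"dz": 0,"twist": 0},{"dx": 0.0355,"dy": -0.121,"dz": 0,"twist": 0},{"dx": 0.0355,"dy": -0.121,"dz": 0,"twist": 0},{"dx": 0.0355,"dy": -0.121,"dz": 0,"twist": 0}]'

```text
t: 23.95
eef_pos: [603.9, -4.2, 102.8]
tcp_rot: [-3.142, 0.002, 0.002]
ft_force: [-0.6, -1.3, -0.6]
opening: 0.292
```

Call:
carry_out --moves '[{"dx": 0,"dy": 0,"dz": 0.03,"twist": 0},{"dx": 0,"dy": 0,"dz": 0.06,"twist": 0},{"dx": 0,"dy": 0,"dz": 0.08,"twist": 0},{"dx": 0,"dy": 0,"dz": 0.08,"twist": 0},{"dx": 0,"dy": 0,"dz": 0.08,"twist": 0}]'

```text
t: 24.45
eef_pos: [604.3, -5.9, 24.2]
tcp_rot: [3.142, 0.001, -0.001]
ft_force: [-0.7, -0.1, 0.2]
opening: 0.29
```

Call:
carry_out --moves '[{"dx": 0,"dy": 0,"dz": 0,"twist": 0},{"dx": 0,"dy": 0,"dz": 0,"twist": 0}]'

```text
t: 24.65
eef_pos: [605.0, -5.2, 25.5]
tcp_rot: [3.141, -0.002, -0.0]
ft_force: [0.0, -0.5, -0.0]
opening: 0.289
```

Call:
carry_out --moves '[{"dx": 0,"dy": 0,"dz": 0.008,"twist": 0},{"dx": 0,"dy": 0,"dz": 0.013,"twist": 0},{"dx": 0,"dy": 0,"dz": 0.015,"twist": 0},{"dx": 0,"dy": 0,"dz": 0.016,"twist": 0},{"dx": 0,"dy": 0,"dz": 0.016,"twist": 0}]'

```text
t: 25.15
eef_pos: [604.3, -4.8, 8.7]
tcp_rot: [3.142, 0.001, 0.0]
ft_force: [-2.4, -0.9, 5.0]
opening: 0.292
```

Call:
carry_out --moves '[{"dx": 0,"dy": 0,"dz": 0,"twist": 0},{"dx": 0,"dy": 0,"dz": 0,"twist": 0}]'

```text
t: 25.35
eef_pos: [604.3, -4.8, 8.7]
tcp_rot: [3.142, 0.001, 0.0]
ft_force: [-1.8, -0.1, 5.5]
opening: 0.288
```

Call:
carry_out --moves '[{"dx": 0,"dy": 0,"dz": -0.0003,"twist": 0},{"dx": 0,"dy": 0,"dz": -0.0003,"twist": 0},{"dx": 0,"dy": 0,"dz": -0.0003,"twist": 0},{"dx": 0,"dy": 0,"dz": -0.0003,"twist": 0}]' --grip 0.044

```text
t: 25.75
eef_pos: [604.6, -4.9, 8.6]
tcp_rot: [3.141, 0.0, 0.0]
ft_force: [-0.1, -0.4, -0.1]
opening: 0.461
```

Call:
carry_out --moves '[{"dx": 0,"dy": 0,"dz": -0.01,"twist": 0},{"dx": 0,"dy": 0,"dz": -0.03,"twist": 0},{"dx": 0,"dy": 0,"dz": -0.07,"twist": 0},{"dx": 0,"dy": 0,"dz": -0.105,"twist": 0}]'

```text
t: 26.15
eef_pos: [604.4, -4.9, 115.7]
tcp_rot: [3.142, 0.0, -0.0]
ft_force: [0.5, -0.4, -0.1]
opening: 0.46
```

Call:
carry_out --moves '[{"dx": -0.015,"dy": -0.043,"dz": 0,"twist": 0},{"dx": -0.03,"dy": -0.086,"dz": 0,"twist": 0},{"dx": -0.045,"dy": -0.129,"dz": 0,"twist": 0},{"dx": -0.06,"dy": -0.172,"dz": 0,"twist": 0},{"dx": -0.075,"dy": -0.215,"dz": 0,"twist": 0}]'

```text
t: 26.65
eef_pos: [528.9, 211.7, 114.6]
tcp_rot: [-3.141, -0.001, -0.0]
ft_force: [0.9, 0.9, 1.2]
opening: 0.461
```

Call:
carry_out --moves '[{"dx": -0.015,"dy": -0.043,"dz": 0,"twist": 0},{"dx": -0.03,"dy": -0.086,"dz": 0,"twist": 0},{"dx": -0.04,"dy": -0.12,"dz": 0,"twist": 0},{"dx": -0.04,"dy": -0.12,"dz": 0,"twist": 0},{"dx": -0.04,"dy": -0.12,"dz": 0,"twist": 0}]'

```text
t: 27.15
eef_pos: [489.2, 330.7, 114.2]
tcp_rot: [3.142, -0.0, 0.002]
ft_force: [0.6, -1.1, -0.8]
opening: 0.464
```

Run:
```python
from h import *
print(loc('top',650,-5,r=22,zmin=14),loc('top',604,-5,r=22,zmin=14))
im,d,c=grab('wrist','w5.png'); s=state();print(s['t'],s['eef_pos']); P=cloud(d,c)
m=(P[...,2]>4)&(P[...,2]<14)&(np.hypot(P[...,0]-530,P[...,1]-338)<75)&(d>0); q=P[m].astype(np.float32)
r=cv2.minAreaRect(q[:,:2]); print(len(q),r,np.percentile(q[:,2],[50,95]))
np.savez('w5.npz',im=im,d=d,**c)
```

```text
{'n': 148, 'bench': np.float64(2.6), 'zt': np.float64(55.1), 'cen': array([649.9,  -6.3]), 'circ': (649.9, -5.7, 11.4)} {'n': 138, 'bench': np.float64(2.8), 'zt': np.float64(54.9), 'cen': array([603.2,  -7.5]), 'circ': (603.8, -6.2, 11.6)}
27.3 [489.98963287 329.1772083  113.98148426]Traceback (most recent call last):
  File "<stdin>", line 5, in <module>
cv2.error: OpenCV(4.12.0) /io/opencv/modules/imgproc/src/convhull.cpp:143: error: (-215:Assertion failed) total >= 0 && (depth == CV_32F || depth == CV_32S) in function 'convexHull'
```

View pics/w5.png

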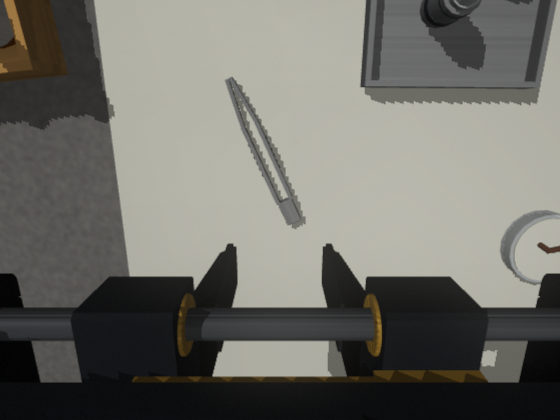

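Both vials stand in the dish. Forceps: butt end about (292,222), tips (230,79), with the shadow on the right side. I'll fit them from depth.

Run:
```python
from h import *
f=np.load('w5.npz');c={k:f[k] for k in('mtx','R','t')};P=cloud(f['d'],c);d=f['d']
m=(P[...,2]>5)&(P[...,2]<14)&(np.hypot(P[...,0]-530,P[...,1]-338)<75)&(d>0); q=np.ascontiguousarray(P[m][:,:2],np.float32)
print(len(q), np.percentile(P[m][:,2],[50,95]) if len(q) else '')
if len(q)>20:
    r=cv2.minAreaRect(q); print(r)
a,b=ray(292,219,9,c),ray(230,79,9,c); print('ends',a,b,np.hypot(*(a-b)[:2]),(a+b)/2,np.degrees(np.arctan2((b-a)[1],(b-a)[0])))
L=cv2.fitLine(q,cv2.DIST_L2,0,.01,.01).ravel(); u=L[:2]*np.sign(L[0]); n=np.array([-u[1],u[0]]); s=(q-L[2:])@u; t=(q-L[2:])@n
print('yaw',np.degrees(np.arctan2(u[1],u[0])),'ends',s.min(),s.max(),'mid',L[2:]+u*(s.min()+s.max())/2)
for b in range(-60,61,10):
    k=abs(s-b)<5
    if k.any(): print(b,t[k].min().round(1),t[k].max().round(1),k.sum())
```

```text
Traceback (most recent call last):
FileNotFoundError: [Errno 2] No such file or directory: 'w5.npz'
```

```bash
cat > fc.py <<'E'
from h import *
import sys
def fc(gx,gy,zlo,zhi):
    im,d,c=grab('wrist'); P=cloud(d,c)
    m=(P[...,2]>zlo)&(P[...,2]<zhi)&(np.hypot(P[...,0]-gx,P[...,1]-gy)<75)&(d>0); q=np.ascontiguousarray(P[m][:,:2],np.float32)
    print(len(q), np.percentile(P[m][:,2],[50,95]) if len(q) else '')
    if len(q)<20: return c
    r=cv2.minAreaRect(q); print(r)
    L=cv2.fitLine(q,cv2.DIST_L2,0,.01,.01).ravel(); u=L[:2]*np.sign(L[0]); n=np.array([-u[1],u[0]]); s=(q-L[2:])@u; t=(q-L[2:])@n
    print('yaw',np.degrees(np.arctan2(u[1],u[0])),'ends',s.min(),s.max(),'mid',L[2:]+u*(s.min()+s.max())/2)
    print([(b,round(float(t[abs(s-b)<5].min()),1),round(float(t[abs(s-b)<5].max()),1)) for b in range(-60,61,15) if (abs(s-b)<5).any()])
    return c
E
python3 - <<'E'
from fc import *
s=state();print(s['eef_pos'],s['tcp_rot'][2])
c=fc(530,338,4.5,15)
a,b=ray(292,219,9,c),ray(230,79,9,c); print('ends',a,b,np.hypot(*(a-b)[:2]),(a+b)/2,np.degrees(np.arctan2((b-a)[1],(b-a)[0])))
E
```

```text
[489.98963287 329.1772083  113.98148426] -0.0012440023307154213
1550 [8.32304726 9.67579498]
((531.7813110351562, 341.8879699707031), (120.81106567382812, 14.92375659942627), 24.123062133789062)
yaw 24.248436 ends -56.749527 64.07574 mid [531.80493 341.82968]
[(-60, -5.8, 6.0), (-45, -5.9, 6.1), (-30, -7.0, 7.1), (-15, -7.4, 7.3), (0, -7.4, 7.4), (15, -7.4, 7.3), (30, -6.8, 7.1), (45, -5.3, 5.4), (60, -3.6, 3.4)]
ends [479.74898065 318.93737542   9.        ] [585.85537449 364.72799243   9.        ] 115.56533831170817 [532.80217757 341.83268393   9.        ] 23.342796137989986
```

Forceps fit: 121 × 15 mm as given, middle (531.8, 341.8), yaw 24.2°, tips away from the robot. Turning and descending.

Call:
carry_out --moves '[{"dx": 0.02,"dy": -0.006,"dz": 0.02,"twist": -8},{"dx": 0.042,"dy": -0.012,"dz": 0.05,"twist": -16},{"dx": 0.042,"dy": -0.012,"dz": 0.08,"twist": -24.2},{"dx": 0.042,"dy": -0.012,"dz": 0.08,"twist": -24.2},{"dx": 0.042,"dy": -0.012,"dz": 0.08,"twist": -24.2}]'

```text
t: 27.85
eef_pos: [531.7, 341.4, 34.0]
tcp_rot: [3.141, 0.001, 0.417]
ft_force: [-0.2, 0.4, 0.5]
opening: 0.467
```

Call:
carry_out --moves '[{"dx": 0,"dy": 0,"dz": 0,"twist": 0},{"dx": 0,"dy": 0,"dz": 0,"twist": 0},{"dx": 0,"dy": 0,"dz": 0,"twist": 0}]'

```text
t: 28.15
eef_pos: [531.8, 342.3, 35.0]
tcp_rot: [3.142, -0.002, 0.421]
ft_force: [0.4, 0.4, -1.3]
opening: 0.46
```

Call:
carry_out --moves '[{"dx": 0,"dy": 0,"dz": 0.015,"twist": 0},{"dx": 0,"dy": 0,"dz": 0.025,"twist": 0},{"dx": 0,"dy": 0,"dz": 0.03,"twist": 0},{"dx": 0,"dy": 0,"dz": 0.032,"twist": 0},{"dx": 0,"dy": 0,"dz": 0.032,"twist": 0}]'

```text
t: 28.65
eef_pos: [531.4, 342.1, 1.2]
tcp_rot: [3.141, 0.001, 0.422]
ft_force: [-0.2, 0.8, 0.4]
opening: 0.467
```

Call:
carry_out --moves '[{"dx": 0,"dy": 0,"dz": 0,"twist": 0},{"dx": 0,"dy": 0,"dz": 0,"twist": 0}]'

```text
t: 28.85
eef_pos: [531.7, 342.2, 2.0]
tcp_rot: [3.141, -0.001, 0.422]
ft_force: [-0.5, 0.3, 0.4]
opening: 0.463
```

Call:
carry_out --moves '[{"dx": 0,"dy": 0,"dz": 0,"twist": 0},{"dx": 0,"dy": 0,"dz": 0,"twist": 0},{"dx": 0,"dy": 0,"dz": 0,"twist": 0},{"dx": 0,"dy": 0,"dz": 0,"twist": 0},{"dx": 0,"dy": 0,"dz": 0,"twist": 0}]' --grip 0.0

```text
t: 29.35
eef_pos: [531.6, 342.1, 1.7]
tcp_rot: [3.142, -0.0, 0.422]
ft_force: [0.1, -0.5, 0.0]
opening: 0.139
```

Call:
carry_out --moves '[{"dx": 0,"dy": 0,"dz": 0,"twist": 0},{"dx": 0,"dy": 0,"dz": 0,"twist": 0},{"dx": 0,"dy": 0,"dz": 0,"twist": 0}]'

```text
t: 29.65
eef_pos: [531.6, 342.1, 1.8]
tcp_rot: [3.142, -0.0, 0.422]
ft_force: [-0.2, -1.1, 0.6]
opening: 0.143
```

Call:
carry_out --moves '[{"dx": 0,"dy": 0,"dz": -0.015,"twist": 0},{"dx": 0,"dy": 0,"dz": -0.04,"twist": 0},{"dx": 0,"dy": 0,"dz": -0.08,"twist": 0},{"dx": 0,"dy": 0,"dz": -0.118,"twist": 0},{"dx": 0,"dy": 0,"dz": -0.118,"twist": 0}]'

```text
t: 30.15
eef_pos: [533.5, 343.2, 125.8]
tcp_rot: [-3.141, -0.009, 0.422]
ft_force: [0.1, 0.5, -0.2]
opening: 0.14
```

Run:
```python
from fc import *
s=state();print(s['eef_pos'],s['tcp_rot'],s['ft_force'],s['opening'],s['joints'])
im,d,c=grab('wrist','w6.png')
```

```text
[533.47454583 343.20263319 125.84598758] [-3.14127305 -0.00877405  0.42241247] [ 0.05933676  0.47803814 -0.21186304] 0.13963014528693277 [ 4.67632758e-01  5.95395807e-01  1.63133856e+00 -9.82763229e-05
  9.06078765e-01  1.61607549e+00]
```

View pics/w6.png

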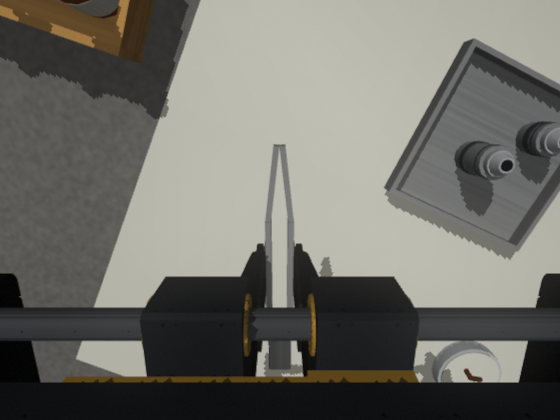

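Forceps gripped centrally and level in view (tips at (280,148)). Turning square and moving toward the long tray.

Call:
carry_out --moves '[{"dx": 0,"dy": 0,"dz": 0,"twist": 8.2},{"dx": 0,"dy": 0,"dz": 0,"twist": 16.2},{"dx": 0,"dy": 0,"dz": 0,"twist": 24.2},{"dx": 0,"dy": 0,"dz": 0,"twist": 24.2}]'

```text
t: 30.6
eef_pos: [531.1, 341.9, 119.0]
tcp_rot: [3.141, 0.001, -0.002]
ft_force: [-0.1, -0.2, -0.6]
opening: 0.145
```

Call:
carry_out --moves '[{"dx": 0.003,"dy": 0.046,"dz": 0,"twist": 0},{"dx": 0.006,"dy": 0.092,"dz": 0,"twist": 0},{"dx": 0.009,"dy": 0.138,"dz": 0,"twist": 0},{"dx": 0.012,"dy": 0.184,"dz": 0,"twist": 0},{"dx": 0.015,"dy": 0.23,"dz": 0,"twist": 0}]'

```text
t: 31.1
eef_pos: [546.1, 110.4, 119.4]
tcp_rot: [3.141, 0.001, 0.005]
ft_force: [1.4, -0.4, 0.3]
opening: 0.141
```

Call:
carry_out --moves '[{"dx": 0.003,"dy": 0.046,"dz": 0,"twist": 0},{"dx": 0.006,"dy": 0.092,"dz": 0,"twist": 0},{"dx": 0.009,"dy": 0.138,"dz": 0,"twist": 0},{"dx": 0.012,"dy": 0.184,"dz": 0,"twist": 0},{"dx": 0.015,"dy": 0.23,"dz": 0,"twist": 0}]'

```text
t: 31.6
eef_pos: [561.1, -119.7, 119.4]
tcp_rot: [-3.141, 0.001, 0.005]
ft_force: [0.5, 0.2, 0.2]
opening: 0.146
```

Call:
carry_out --moves '[{"dx": 0.003,"dy": 0.046,"dz": 0,"twist": 0},{"dx": 0,"dy": 0.091,"dz": 0,"twist": 0},{"dx": 0,"dy": 0.091,"dz": 0,"twist": 0},{"dx": 0,"dy": 0.091,"dz": 0,"twist": 0},{"dx": 0,"dy": 0.091,"dz": 0,"twist": 0}]'

```text
t: 32.1
eef_pos: [561.3, -207.9, 119.4]
tcp_rot: [-3.141, 0.001, 0.002]
ft_force: [-0.0, 0.4, 0.4]
opening: 0.143
```

Run:
```python
from fc import *
s=state();print(s['t'],s['eef_pos'],s['tcp_rot'][2],s['opening'])
im,d,c=grab('wrist','w7.png');P=cloud(d,c)
m=(P[...,2]>13)&(P[...,2]<20)&(abs(P[...,0]-634)<70)&(abs(P[...,1]+209)<105)&(d>0); q=np.ascontiguousarray(P[m][:,:2],np.float32)
print(len(q),cv2.minAreaRect(q))
```

```text
32.1 [ 561.2795892  -207.91788234  119.44535559] 0.0024539636954807875 0.14269105606167717
4305 ((635.44873046875, -211.26666259765625), (94.34318542480469, 164.78836059570312), 5.602450370788574)
```

View pics/w7.png

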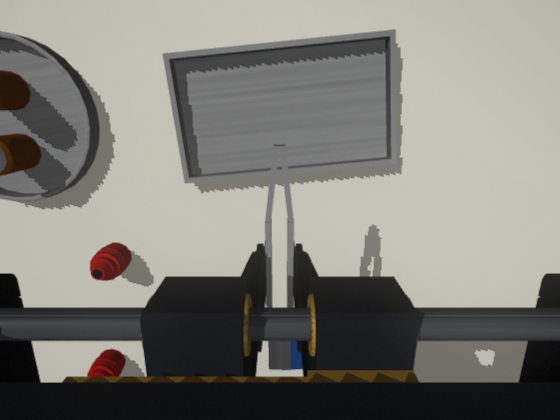

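Tray fit is 94 × 165 mm as given: centre (635.4,-211.3), length at yaw 95.6°. Going over it and turning.

Call:
carry_out --moves '[{"dx": 0.04,"dy": 0.0025,"dz": 0,"twist": -8.4},{"dx": 0.0742,"dy": 0.0025,"dz": 0,"twist": -16.8},{"dx": 0.0742,"dy": 0.0025,"dz": 0,"twist": -25.2},{"dx": 0.0742,"dy": 0.0025,"dz": 0,"twist": -33.6},{"dx": 0.0742,"dy": 0.0025,"dz": 0,"twist": -42}]'

```text
t: 32.65
eef_pos: [636.0, -209.6, 119.5]
tcp_rot: [-3.141, 0.0, 0.742]
ft_force: [0.8, 0.6, -1.2]
opening: 0.144
```

Call:
carry_out --moves '[{"dx": 0,"dy": 0,"dz": 0,"twist": -8.4},{"dx": 0,"dy": 0,"dz": 0,"twist": -16.8},{"dx": 0,"dy": 0,"dz": 0,"twist": -25.2},{"dx": 0,"dy": 0,"dz": 0,"twist": -33.6},{"dx": 0,"dy": 0,"dz": 0,"twist": -42}]'

```text
t: 33.15
eef_pos: [635.9, -209.7, 119.8]
tcp_rot: [-3.141, -0.0, 1.475]
ft_force: [0.3, -0.7, 0.0]
opening: 0.142
```

Call:
carry_out --moves '[{"dx": 0,"dy": 0,"dz": 0.02,"twist": -8.4},{"dx": 0,"dy": 0,"dz": 0.05,"twist": -11.6},{"dx": 0,"dy": 0,"dz": 0.075,"twist": -11.6},{"dx": 0,"dy": 0,"dz": 0.075,"twist": -11.6},{"dx": 0,"dy": 0,"dz": 0.075,"twist": -11.6}]'

```text
t: 33.65
eef_pos: [636.0, -210.4, 45.2]
tcp_rot: [-3.141, -0.0, 1.67]
ft_force: [-0.5, 0.1, -0.2]
opening: 0.143
```

Call:
carry_out --moves '[{"dx": 0,"dy": 0,"dz": 0,"twist": 0},{"dx": 0,"dy": 0,"dz": 0,"twist": 0},{"dx": 0,"dy": 0,"dz": 0,"twist": 0}]'

```text
t: 33.95
eef_pos: [636.1, -211.4, 45.8]
tcp_rot: [3.14, 0.001, 1.669]
ft_force: [-0.3, -0.3, -0.5]
opening: 0.141
```

Call:
carry_out --moves '[{"dx": 0,"dy": 0,"dz": 0.015,"twist": 0},{"dx": 0,"dy": 0,"dz": 0.027,"twist": 0},{"dx": 0,"dy": 0,"dz": 0.034,"twist": 0},{"dx": 0,"dy": 0,"dz": 0.034,"twist": 0},{"dx": 0,"dy": 0,"dz": 0.034,"twist": 0}]'

```text
t: 34.45
eef_pos: [635.7, -211.4, 10.3]
tcp_rot: [-3.141, -0.0, 1.668]
ft_force: [-0.4, -0.2, -0.6]
opening: 0.146
```

Call:
carry_out --moves '[{"dx": 0,"dy": 0,"dz": 0,"twist": 0},{"dx": 0,"dy": 0,"dz": 0,"twist": 0}]'

```text
t: 34.65
eef_pos: [635.9, -211.5, 11.2]
tcp_rot: [3.141, 0.0, 1.668]
ft_force: [-0.0, 0.6, 0.5]
opening: 0.145
```

Call:
carry_out --moves '[{"dx": 0,"dy": 0,"dz": 0.002,"twist": 0},{"dx": 0,"dy": 0,"dz": 0.004,"twist": 0},{"dx": 0,"dy": 0,"dz": 0.0048,"twist": 0},{"dx": 0,"dy": 0,"dz": 0.0052,"twist": 0},{"dx": 0,"dy": 0,"dz": 0.0052,"twist": 0}]'

```text
t: 35.15
eef_pos: [635.7, -211.3, 5.7]
tcp_rot: [-3.142, 0.0, 1.668]
ft_force: [-1.0, 1.1, 2.9]
opening: 0.142
```

Call:
carry_out --moves '[{"dx": 0,"dy": 0,"dz": 0,"twist": 0},{"dx": 0,"dy": 0,"dz": 0,"twist": 0}]'

```text
t: 35.35
eef_pos: [635.7, -211.4, 5.7]
tcp_rot: [-3.142, 0.0, 1.669]
ft_force: [-1.9, 1.4, 3.9]
opening: 0.142
```

Call:
carry_out --moves '[{"dx": 0,"dy": 0,"dz": -0.0003,"twist": 0},{"dx": 0,"dy": 0,"dz": -0.0003,"twist": 0},{"dx": 0,"dy": 0,"dz": -0.0003,"twist": 0},{"dx": 0,"dy": 0,"dz": -0.0003,"twist": 0}]' --grip 0.036

```text
t: 35.75
eef_pos: [635.8, -211.4, 5.7]
tcp_rot: [-3.142, 0.0, 1.668]
ft_force: [-0.3, -0.1, -0.2]
opening: 0.367
```

Call:
carry_out --moves '[{"dx": 0,"dy": 0,"dz": -0.01,"twist": 0},{"dx": 0,"dy": 0,"dz": -0.03,"twist": 0},{"dx": 0,"dy": 0,"dz": -0.07,"twist": 0},{"dx": 0,"dy": 0,"dz": -0.11,"twist": 0},{"dx": 0,"dy": 0,"dz": -0.15,"twist": 0}]'

```text
t: 36.25
eef_pos: [635.6, -211.3, 158.1]
tcp_rot: [3.141, 0.0, 1.668]
ft_force: [0.4, -0.1, 0.2]
opening: 0.379
```

Call:
carry_out --moves '[{"dx": -0.03,"dy": -0.035,"dz": 0,"twist": 0},{"dx": -0.06,"dy": -0.07,"dz": 0,"twist": 0},{"dx": -0.09,"dy": -0.105,"dz": 0,"twist": 0},{"dx": -0.12,"dy": -0.14,"dz": 0,"twist": 0},{"dx": -0.15,"dy": -0.175,"dz": 0,"twist": 0}]'

```text
t: 36.75
eef_pos: [474.9, -378.8, 156.8]
tcp_rot: [3.141, 0.001, 1.669]
ft_force: [1.2, -0.7, -0.1]
opening: 0.381
```

Call:
carry_out --moves '[{"dx": 0,"dy": 0,"dz": 0,"twist": 0},{"dx": 0,"dy": 0,"dz": 0,"twist": 0}]'

```text
t: 36.95
eef_pos: [475.7, -378.4, 156.6]
tcp_rot: [3.141, 0.001, 1.666]
ft_force: [0.4, -0.5, -0.2]
opening: 0.378
```

Run:
```python
from h import *
s=state();print(s['t'],s['eef_pos'],s['ft_force'])
im,d,c=grab('top'); im2,_,_=grab('scene')
cv2.imwrite('pics/end.png',cv2.resize(im[90:300,80:480],None,fx=2,fy=2,interpolation=cv2.INTER_CUBIC)[:,:,::-1]); cv2.imwrite('pics/end2.png',im2[:,:,::-1])
P=cloud(d,c)
for n,(x,y,r,z) in dict(ol=(633,218,22,14),os=(666,180,22,14),va=(650,-6,22,14),vb=(604,-6,22,14),petri=(457,110,45,8),box=(431,-227,35,8),r1=(514,-67,30,8),r2=(406,-49,30,8)).items():
    dd=d.copy(); dd[(P[...,2]>60)]=0
    try: print(n,locate(x,y,P,dd,r,z))
    except Exception as e: print(n,'hidden')
```

```text
36.95 [ 475.66099695 -378.44338687  156.55868521] [ 0.44437144 -0.54618882 -0.23481322]
ol {'n': 134, 'bench': np.float64(2.8), 'zt': np.float64(54.0), 'cen': array([633.1, 217.6]), 'circ': (633.6, 216.2, 6.7)}
os {'n': 114, 'bench': np.float64(2.4), 'zt': np.float64(41.1), 'cen': array([666. , 181.2]), 'circ': (666.3, 181.2, 6.0)}
va {'n': 147, 'bench': np.float64(2.8), 'zt': np.float64(54.7), 'cen': array([649.8,  -6. ]), 'circ': (649.7, -6.2, 11.9)}
vb {'n': 137, 'bench': np.float64(2.8), 'zt': np.float64(54.0), 'cen': array([604. ,  -5.2]), 'circ': (604.6, -5.8, 11.5)}
petri {'n': 581, 'bench': np.float64(-0.6), 'zt': np.float64(18.3), 'cen': array([455.6, 111.4]), 'circ': (456.8, 111.6, 28.8)}
box {'n': 301, 'bench': np.float64(-0.8), 'zt': np.float64(22.7), 'cen': array([ 430., -227.]), 'circ': (430.4, -227.3, 23.2)}
r1 {'n': 114, 'bench': np.float64(-0.5), 'zt': np.float64(37.0), 'cen': array([514.2, -67.1]), 'circ': (513.2, -67.1, 6.0)}
r2 {'n': 117, 'bench': np.float64(-0.7), 'zt': np.float64(37.2), 'cen': array([405.7, -48. ]), 'circ': (406.3, -48.3, 5.7)}
```

View pics/end.png

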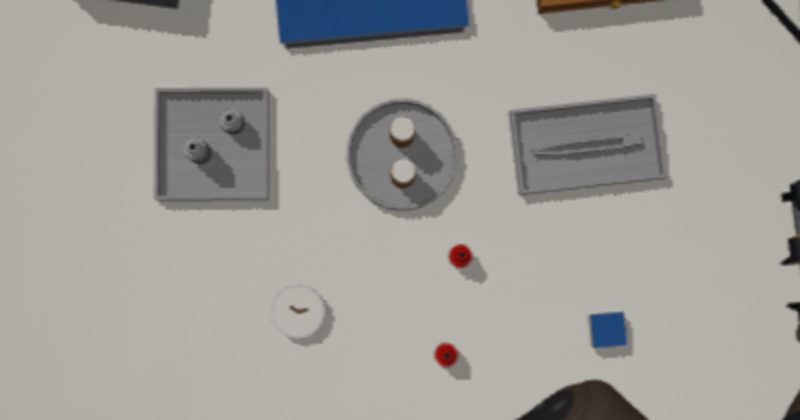

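View pics/end2.png

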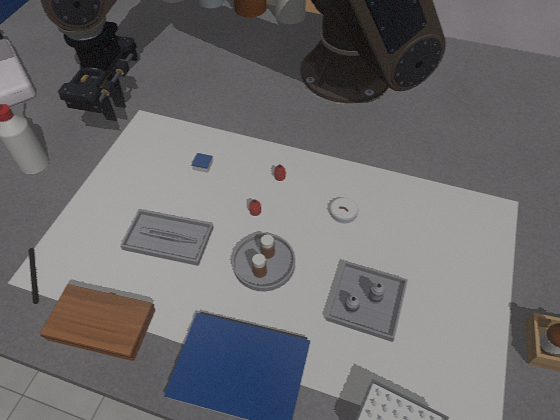

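Both views show the goal state: objectives at (232,122) and (197,150) in the square tray, vials at (403,130) and (403,172) in the round dish, and forceps along the middle of the long tray at (588,147). The bystanders haven't moved. Handing in.

```bash
python3 -c "
from cell import *
print(job_done())"
```

```text
the job is handed in; nothing more can be done
None
```

The bench is cleared and the job was handed in at about 37 s. I worked in the order asked: long objective, short objective, the two vials, then the forceps. Each was lowered until light contact (at most about 10 N) before release.

**Last checks (top and scene cameras):**
- **Objectives:** both stand upright in the square tray. Their tops read 54.0 and 41.1 mm, against 54 and 40 expected.
- **Vials:** both stand upright in the round dish. Their tops read 54.7 and 54.0 mm, against 52 expected. The top camera generally read heights about 0.5–2 mm too high.
- **Forceps:** they lie lengthways along the middle of the oblong tray. I checked this by eye in both views and from the pose at release, which was within about 1 mm of the fitted tray centre, and did not fit them again afterwards.
- **Bystanders:** the petri dish, cover-glass box and both red look-alikes are within about 2 mm of where they started, which is measurement noise.

**Disagreement:** the scene camera placed things about 4 mm further out in x than the top camera. The wrist camera agreed with the top camera to about 1 mm on the small things, so I used the wrist and top readings.

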